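# Load the bowl polisher and hold its run knob

### The arm

A 7-joint arm with a two-finger parallel gripper is mounted at the origin on the work surface. World frame = base frame: x ahead of the robot, y to its left, z up, the work surface at z = 0. Lengths are in m, angles in degrees, forces in N, time in s.
With the tool pointing down it reaches from about 0.425 to 0.875 m from the base axis. Payload 4.7 kg.
Tool frame: the origin (TCP) lies at the very end of the fingers, on their centre line; the grasp point (between the pads) lies env.grip_point_offset behind it (env.grip_point_offset is the distance from the TCP to the grasp point, in m); z points along the fingers, y is the direction in which the jaws open and shut (so a half turn about z gives the same grasp; the last joint's range is limited). The gripper opens to 87 mm and grips with 3 to 60 N. Pads are 19 mm wide; open, the fingers measure 117 mm over their backs; the gripper's body (75 mm by 190 mm) begins 51 mm behind the grasp point.
Start: joints at [-71.156, 18.392, -4.016, 83.108, 1.295, 78.541, -3.26], TCP at [0.201, 0.618, 0.223] pointing down, gripper open.
Joint ranges: [-163.93, 163.93], [-17.29, 119.83], [-79.2, 71.16], [3.27, 140.29], [-89.18, 269.18], [5.43, 117.66], [-154.24, 154.24]. Speed limits (degrees/s): [147.25, 147.25, 180, 180, 180, 180, 180].

### API

Orientations are given as [roll, pitch, yaw] about the fixed x, y, z axes, in that order (R = Rz(yaw) Ry(pitch) Rx(roll)).
In Python, from cell import env gives the robot as it stands.
- The arm moves only by the tool send_rows, never from a script. Its argument "plan" is a list of rows, each a list of 7 numbers: the finger opening in mm, from 0 to 87, then the shift along the tool's x, y, z in mm, then the turn, a rotation vector about the tool's x, y, z in rad. A call has 1 to 12 rows; each row shifts and turns the commanded pose from where the row before left it, along the tool's axes as they then stand; what a row does not reach is not made up. A row lasts 1/10 s, in which the tool goes at most 50 mm and 8.59 degrees, less where a joint would pass 70% of its speed; a pose out of reach is approached as far as the arm can. A call is refused whole if a number of a shift passes 50 or a number of a turn 0.15, either way. A call with a gripper value outside its range is refused whole. The fingers move at their own pace and stop on an object; "grip_force" is the grip in N (left out, the last holds). Time passes only in rows, so rows that do not move let the fingers close. It gives the time, the measured TCP pose, the force and the opening at its end, in the units of the state.
- env.get_obs(): the state, without advancing time (a new reading comes with each control period).
- env.read_camera(name): name is "side" or "top"; returns the picture (400x640x3 uint8, red, green, blue); there is no depth.
- env.get_calibration(name): a dict with "fx", "fy", "cx", "cy" (pixels), "extrinsics" (4x4, takes a point from camera to world coordinates). Camera axes: x right, y down, z forward; pixel columns grow to the right and rows downward; lengths in m; the calibration is good to about 2 mm. A picture is of the moment at which its call begins. get_calibration takes no time and is no camera call.
- env.sign_off(): hands the job in, once; it reports no verdict.
Trained networks look in the newest picture that a camera, given by its name, has taken for a name from the list of things; names that differ only in an ending like _2 or _b are one class to them, and where a whole thing is asked for, a point or a joint stands for the part that bears it (a point fixed in the world has none). Each returns a list of dicts, best first, with "confidence" (0 to 1); they miss things now and then, are a little off and sometimes report something else, mostly with a low value. They report only what shows in the picture. A call takes as long as a camera call.
- env.regions_of(camera, query): "region" (400x640 bool, what is visible of it) and "rect" ([left, top, right, bottom] in pixels, round what is visible of it).
The state is a dict: "time_s": time; "qpos": joint angles; "joint_velocities": joint speeds; "effort": joint torques, N m; "tool_pos": TCP position; "tool_rot": TCP orientation; "force": force on the tool from outside, world axes, zero at the start; "wrist_torque": the same for the moment, N m; "grip_width": finger opening in m.
Only numpy, scipy, OpenCV 4.12 (cv2) and the standard library are available. Lean on these libraries where they do the work, as an engineer would, in place of code of your own. Each camera call takes 0.05 s, during which the arm holds its last target. There are 200 camera calls.

### The job

At the parts counter, take the aluminium tray by its black handle and tip it over the orange polisher bowl so that all four brass bushings slide in, then stand the tray upright back on the counter and let go of it. Then push the red hold-to-run knob of the yellow station down with the gripper until its top is level with the green band on the white post (18 mm of its 30 mm travel, not all the way down), and finish while still holding it there. Leave the other things on the counter alone.

Things in the scene. Friction and masses are not known exactly. Their poses are not given: they have to be found in the camera images.
- tray: Loose aluminium pouring tray, about 300 g, 170 mm long (its x) by 114 mm wide (its y). Floor 4 mm thick, walls to 30 mm high on the two sides and at the +x end; the -x end is fully open: that is the pouring end. Origin: centre of its underside; z up. A black handle bar crosses over the middle from side to side, 85 mm high at its top. Its metal is smooth: the bushings begin to slide at roughly 20 to 30 degrees of tilt, so tip it about 45.
- tray_grip (a point): Centre of the tray's black handle bar, 73 mm above the tray's underside and over its middle. The bar is 14 mm thick along the tray's x, 24 mm high and 114 mm long along the tray's y, held by a thin post at each side; pinch it across its thickness from above. Below it 57 mm are free to the tray's floor. Axes as the tray's.
- tray_lip (a point): Middle of the tray's open pouring edge, on the floor's upper face: in the tray's frame 85 mm along -x from its centre and 4 mm up. Axes as the tray's.
- bowl (a point): Centre of the inner floor of the polisher's open orange bowl, 35 mm above the counter. The bowl is fixed, round, with its rim 115 mm above the counter; the wall is 5 mm thick and flares from 146 mm inside diameter at the floor to 194 mm at the rim (204 mm outside). It stands on a blue foot 196 mm in diameter.
- station: Yellow hold-to-run station, fixed to the counter: box 130 mm (x) by 100 mm (y) by 70 mm high. Origin: on the counter right under the red knob; the box reaches from 53 mm in -x to 77 mm in +x. A white post, 10 by 40 mm and 126 mm high, stands 62 mm along +x from the knob's axis; its green band lies 102 to 112 mm above the counter.
- knob_top (a point): Centre of the top face of the red round knob (52 mm in diameter, 16 mm high) on the station; 125 mm above the counter when free. It moves down with the knob.
- run_knob (a joint): How far the red knob is pressed down, in m: 0 free, 0.030 at the stop. A spring pushes it back up: 3.4 N at the start of travel, 8.4 N at 18 mm, 11.8 N at the stop. Its top is level with the middle of the green band at 0.018.
- bushing0_c (a point): Loose brass bushing 0: 28 mm in diameter, 18 mm high, about 50 g, standing in the tray at the start. The point is its centre, half-way up.
- bushing1_c (a point): Loose brass bushing 1: 28 mm in diameter, 18 mm high, about 50 g, standing in the tray at the start. The point is its centre, half-way up.
- bushing2_c (a point): Loose brass bushing 2: 28 mm in diameter, 18 mm high, about 50 g, standing in the tray at the start. The point is its centre, half-way up.
- bushing3_c (a point): Loose brass bushing 3: 28 mm in diameter, 18 mm high, about 50 g, standing in the tray at the start. The point is its centre, half-way up.
- oil: Bystander: orange oil bottle, 68 mm in diameter, 200 mm high; origin at the centre of its underside.
- can: Bystander: red can, 66 mm in diameter, 120 mm high; origin at the centre of its underside.
- jar: Bystander: amber jar with a steel lid, 64 mm in diameter, 90 mm high; origin at the centre of its underside.
- carton: Bystander: small cardboard carton, 60 by 100 by 40 mm high; origin at the centre of its underside.
- wrench: Bystander: steel wrench, 160 mm long, lying flat along its x.
- long_carton: Bystander: cardboard carton with a blue band, 110 by 60 by 50 mm high; origin at the centre of its underside.
- tin: Bystander: green tin, 80 mm in diameter, 80 mm high; origin at the centre of its underside.

How it is judged:
By the outcome, as a careful person would: the job done as asked, in the order asked, and still so for the second after the job is handed in, while the arm keeps its last pose, push and grip.
It also fails if it takes over 64 s, if anything falls off the work surface, if the arm or the gripper's body presses on something with over 40 N, if the wrist force passes 120 N, or if a joint passes its speed limit or range.

## Working session

There is one attempt and no reset: what is moved stays moved. The work goes in short steps, Python scripts to look and compute and a tool call to move; the robot and the scene stay as the last step left them, time stands still between calls to the robot, and variables do not carry over. Pictures are saved under pics/ and viewed, about 8 in all and at most 12, crops included, and the job is handed in when it is done.

Besides the shell and the picture viewer there is one more tool, called after "Emit:" as name(argument=value, ...), one argument or row to a line, values as JSON. send_rows: Moves the arm, as the interface text tells. Its arguments: {"type":"object","properties":{"plan":{"type":"array"},"grip_force":{"type":"number"}},"required":["plan"]}

```bash
mkdir -p pics; ls
python3 - <<'E'
from cell import env
import cv2,numpy as np
o=env.get_obs(); print(o['time_s'],o['tool_pos'],o['tool_rot'],o['grip_width'],env.grip_point_offset)
for n in('top','side'):
    im=env.read_camera(n); cv2.imwrite(f'pics/{n}0.png',im[:,:,::-1])
    c=env.get_calibration(n); print(n,c['fx'],c['cx'],c['cy'],np.round(c['extrinsics'],3).tolist())
    for q in('tray','bowl','station','knob_top','tray_grip','bushing0_c','long_carton','tin','wrench','oil','can','jar','carton'):
        print(q,[(round(r['confidence'],2),[int(v) for v in r['rect']]) for r in env.regions_of(n,q)][:4])
E
```

```text
pics
0.0 [0.20115482 0.61749696 0.22144779] [-1.79890577e+02  7.00977840e-03  1.61964539e+02] 0.08710086748611189 0.0187
top 434.38803984224876 316.96364213160837 194.32315658234413 [[0.025, -0.997, 0.072, 0.505], [-1.0, -0.024, 0.014, -0.005], [-0.012, -0.072, -0.997, 1.314], [0.0, 0.0, 0.0, 1.0]]
tray [(0.64, [398, 199, 445, 259]), (0.42, [205, 117, 234, 159])]
bowl [(0.65, [289, 175, 365, 249])]
station [(0.93, [180, 179, 231, 231])]
knob_top [(0.83, [185, 203, 207, 219])]
tray_grip [(0.67, [400, 198, 446, 257]), (0.53, [252, 121, 273, 151]), (0.43, [367, 119, 393, 145])]
bushing0_c [(0.52, [426, 211, 433, 219]), (0.4, [420, 228, 431, 244]), (0.34, [370, 117, 394, 147])]
long_carton [(0.98, [211, 118, 236, 158])]
tin [(0.88, [402, 134, 437, 166])]
wrench [(0.75, [349, 248, 367, 306]), (0.66, [411, 214, 419, 219]), (0.18, [258, 259, 296, 285])]
oil [(0.65, [248, 121, 270, 153]), (0.51, [211, 117, 236, 163])]
can [(0.55, [301, 108, 325, 142])]
jar [(0.73, [369, 119, 392, 144]), (0.19, [397, 196, 446, 260])]
carton [(0.66, [260, 263, 297, 285]), (0.35, [398, 194, 443, 261])]
side 370
[... 171 characters left out ...]
ray [(0.85, [294, 289, 390, 368]), (0.26, [356, 332, 368, 344])]
bowl [(0.62, [268, 180, 349, 266])]
station [(0.92, [245, 113, 291, 160])]
knob_top [(0.75, [251, 114, 268, 132]), (0.58, [297, 289, 391, 368])]
tray_grip [(0.89, [295, 290, 387, 368])]
bushing0_c [(0.54, [329, 333, 345, 351]), (0.23, [354, 329, 369, 343])]
long_carton [(0.76, [313, 121, 344, 152]), (0.67, [414, 262, 453, 309]), (0.45, [268, 179, 351, 268])]
tin [(0.96, [415, 260, 455, 306])]
wrench [(0.81, [224, 269, 283, 305])]
oil [(0.6, [337, 107, 362, 170])]
can [(0.62, [372, 160, 404, 203]), (0.51, [349, 312, 358, 325])]
jar [(0.62, [405, 218, 437, 263])]
carton [(0.79, [212, 190, 242, 236]), (0.26, [225, 262, 287, 307])]
```

Run:
```python
import cv2,numpy as np
a=cv2.imread('pics/top0.png')[90:330,150:470];b=cv2.imread('pics/side0.png')[90:390,180:480]
cv2.imwrite('pics/a.png',cv2.resize(a,(800,600),interpolation=cv2.INTER_CUBIC))
cv2.imwrite('pics/b.png',cv2.resize(b,(600,600),interpolation=cv2.INTER_CUBIC))
```

```text
(no output)
```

View pics/a.png

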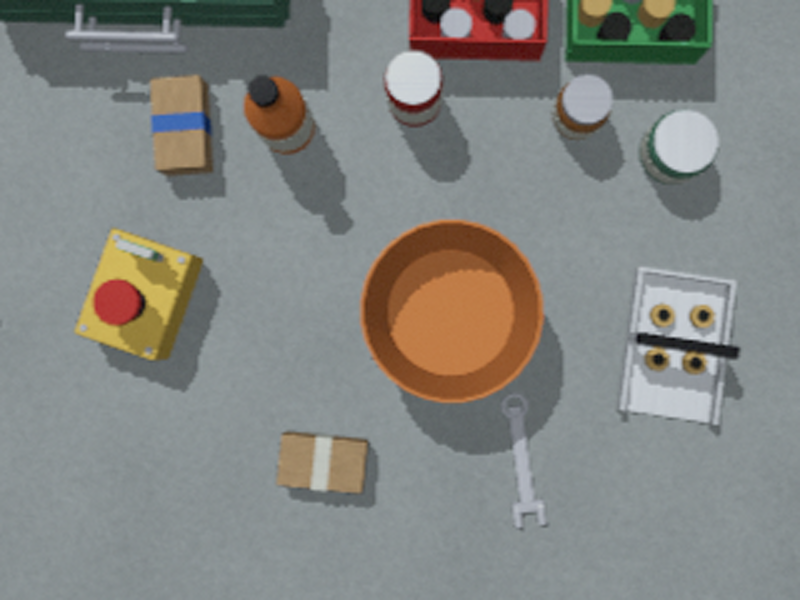

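View pics/b.png

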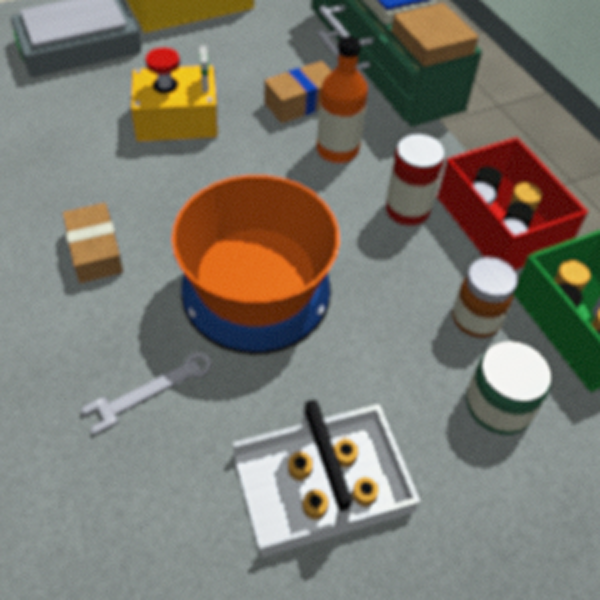

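The pictures agree with the network boxes. In the top crop the tray is at (678,345) with its open end facing the robot (down in the picture). The bowl is at (452,310), the knob at (118,302), and the station post is at the upper right of the knob. Next I'll compute positions.

```bash
cat > h.py <<'E'
from cell import env
import cv2,numpy as np
def ray(n,u,v,z):
    c=env.get_calibration(n);E=np.array(c['extrinsics'])
    d=E[:3,:3]@[(u-c['cx'])/c['fx'],(v-c['cy'])/c['fy'],1]
    o=E[:3,3];return o+d*(z-o[2])/d[2]
def proj(n,p):
    c=env.get_calibration(n);E=np.array(c['extrinsics']);q=E[:3,:3].T@(np.array(p)-E[:3,3])
    return c['fx']*q[0]/q[2]+c['cx'],c['fy']*q[1]/q[2]+c['cy']
def A(u,v,z): return ray('top',150+u/2.5,90+v/2.5,z)
def B(u,v,z): return ray('side',180+u/2,90+v/2,z)
E
python3 - <<'E'
from h import *
def s(t,p):print(t,np.round(p,3))
for t,q in dict(FL=(640,268),FR=(735,281),NR=(717,424),NL=(622,411)).items(): s('tray '+t,A(*q,.03))
for t,q in dict(hL=(637,338),hR=(738,352)).items(): s(t,A(*q,.085))
s('side hfar',B(312,404,.083));s('side hnear',B(344,503,.083))
for t,q in dict(L=(235,443),FL=(380,406),FR=(418,500)).items(): s('side tray '+t,B(*q,.03))
s('side NR floor',B(262,553,0))
s('bowl A',A(452,311,.115));s('bowl Al',A(361,311,.115));s('bowl Ar',A(543,311,.115))
s('bowl B',[*(B(173,245,.115)+B(339,245,.115))/2])
s('knob A',A(119,303,.125));s('knob B',B(163,59,.125))
s('post A',A(138,247,.126));s('post B',B(204,50,.126))
for t,q,z in(('can',(414,78),.12),('oil',(263,90),.2),('jar',(587,100),.09),('tin',(682,143),.08),('redbox',(480,50),.05),('greenbox',(640,50),.05)): s(t,A(*q,z))
E
```

```text
tray FL [ 0.596 -0.25   0.03 ]
tray FR [ 0.583 -0.362  0.03 ]
tray NR [ 0.415 -0.342  0.03 ]
tray NL [ 0.427 -0.231  0.03 ]
hL [ 0.513 -0.237  0.085]
hR [ 0.5   -0.351  0.085]
side hfar [ 0.513 -0.244  0.083]
side hnear [ 0.497 -0.351  0.083]
side tray L [ 0.431 -0.23   0.03 ]
side tray FL [ 0.598 -0.252  0.03 ]
side tray FR [ 0.583 -0.361  0.03 ]
side NR floor [ 0.418 -0.338  0.   ]
bowl A [ 0.537 -0.028  0.115]
bowl Al [0.534 0.072 0.115]
bowl Ar [ 0.539 -0.128  0.115]
bowl B [ 0.532 -0.045  0.115]
knob A [0.536 0.338 0.125]
knob B [0.537 0.334 0.125]
post A [0.598 0.32  0.126]
post B [0.601 0.331 0.126]
can [0.796 0.021 0.12 ]
oil [0.76  0.176 0.2  ]
jar [ 0.782 -0.177  0.09 ]
tin [ 0.737 -0.287  0.08 ]
redbox [ 0.848 -0.055  0.05 ]
greenbox [ 0.852 -0.244  0.05 ]
```

Emit:
send_rows(
  plan=[
    [60, 0, 0, 0, 0, 0, 0.137],
    [60, 0, 0, 0, 0, 0, 0.137],
    [60, 0, 0, 0, 0, 0, 0.137],
    [60, 0, 0, 0, 0, 0, 0.137],
    [60, 0, 0, 0, 0, 0, 0.137],
    [60, 0, 0, 0, 0, 0, 0.137],
    [60, 0, 0, 0, 0, 0, 0.137],
    [60, 0, 0, 0, 0, 0, 0.137],
    [60, 0, 0, 0, 0, 0, 0.137],
    [60, 0, 0, 0, 0, 0, 0.139],
  ],
  grip_force=50,
)

```text
time_s: 2.4
tool_pos: [0.2012, 0.6181, 0.2226]
tool_rot: [180.0, -0.0, 83.0]
force: [0.1, -0.8, 0.3]
grip_width: 0.0598
```

Emit:
send_rows(
  plan=[
    [60, -28, 29, 0, 0, 0, 0],
    [60, -28, 29, 0, 0, 0, 0],
    [60, -28, 29, 0, 0, 0, 0],
    [60, -28, 29, 0, 0, 0, 0],
    [60, -28, 29, 0, 0, 0, 0],
    [60, -28, 29, 0, 0, 0, 0],
    [60, -28, 29, 0, 0, 0, 0],
    [60, -28, 29, 0, 0, 0, 0],
    [60, -28, 29, 0, 0, 0, 0],
    [60, -28, 29, 0, 0, 0, 0],
    [60, -28, 29, 0, 0, 0, 0],
    [60, -28, 29, 0, 0, 0, 0],
  ],
)

```text
time_s: 3.6
tool_pos: [0.5089, 0.2428, 0.2229]
tool_rot: [180.0, -0.0, 83.4]
force: [0.3, 0.1, -0.8]
grip_width: 0.0593
```

Emit:
send_rows(
  plan=[
    [60, -44, 6, 0, 0, 0, 0],
    [60, -44, 6, 0, 0, 0, 0],
    [60, -44, 6, 0, 0, 0, 0],
    [60, -44, 6, 0, 0, 0, 0],
    [60, -44, 6, 0, 0, 0, 0],
    [60, -44, 6, 0, 0, 0, 0],
    [60, -44, 6, 0, 0, 0, 0],
    [60, -44, 6, 0, 0, 0, 0],
    [60, -44, 6, 0, 0, 0, 0],
    [60, -44, 6, 0, 0, 0, 0],
    [60, -44, 6, 0, 0, 0, 0],
    [60, -44, 6, 0, 0, 0, 0],
  ],
)

```text
time_s: 4.8
tool_pos: [0.5186, -0.2902, 0.2229]
tool_rot: [179.9, -0.0, 83.4]
force: [0.5, -0.2, 0.1]
grip_width: 0.0599
```

Emit:
send_rows(
  plan=[
    [60, 0, 0, 0, 0, 0, 0],
    [60, 0, 0, 0, 0, 0, 0],
  ],
)

```text
time_s: 5.0
tool_pos: [0.5179, -0.2899, 0.2224]
tool_rot: [-180.0, 0.0, 83.2]
force: [-0.3, 1.0, 0.4]
grip_width: 0.0603
```

Emit:
send_rows(
  plan=[
    [60, -7, -12, 20, 0, 0, 0],
    [60, 0, 0, 35, 0, 0, 0],
    [60, 0, 0, 35, 0, 0, 0],
    [60, 0, 0, 30, 0, 0, 0],
    [60, 0, 0, 25, 0, 0, 0],
    [60, 0, 0, 15, 0, 0, 0],
    [60, 0, 0, 7, 0, 0, 0],
    [60, 0, 0, 0, 0, 0, 0],
  ],
)

```text
time_s: 5.8
tool_pos: [0.506, -0.2932, 0.0553]
tool_rot: [-180.0, -0.0, 83.4]
force: [-0.7, 0.8, 0.1]
grip_width: 0.0599
```

Emit:
send_rows(
  plan=[
    [30, 0, 0, 0, 0, 0, 0],
    [20, 0, 0, 0, 0, 0, 0],
    [10, 0, 0, 0, 0, 0, 0],
    [0, 0, 0, 0, 0, 0, 0],
    [0, 0, 0, 0, 0, 0, 0],
    [0, 0, 0, 0, 0, 0, 0],
    [0, 0, 0, 0, 0, 0, 0],
  ],
  grip_force=50,
)

```text
time_s: 6.5
tool_pos: [0.5059, -0.2943, 0.0556]
tool_rot: [180.0, 0.0, 83.3]
force: [-0.5, -0.1, -0.1]
grip_width: 0.0137
```

Emit:
send_rows(
  plan=[
    [0, 0, 0, -5, 0, 0, 0],
    [0, 0, 0, -15, 0, 0, 0],
    [0, 0, 0, -25, 0, 0, 0],
    [0, 0, 0, -30, 0, 0, 0],
    [0, 0, 0, -30, 0, 0, 0],
    [0, 0, 0, -25, 0, 0, 0],
    [0, 0, 0, -20, 0, 0, 0],
    [0, 0, 0, -15, 0, 0, 0],
    [0, 0, 0, -10, 0, 0, 0],
    [0, 0, 0, -5, 0, 0, 0],
  ],
)

```text
time_s: 7.5
tool_pos: [0.5058, -0.2944, 0.2363]
tool_rot: [180.0, -0.0, 83.3]
force: [0.2, 0.4, -4.3]
grip_width: 0.0135
```

Run:
```python
from h import *
im=env.read_camera('side');cv2.imwrite('pics/c.png',im[:,:,::-1]);o=env.get_obs();print(o['tool_pos'],o['force'],o['wrist_torque'],o['grip_width'],o['qpos'])
cv2.imwrite('pics/c.png',cv2.resize(im[60:380,150:550,::-1],(750,600),interpolation=cv2.INTER_CUBIC))
```

```text
[ 0.50590484 -0.29443162  0.23650359] [-0.29953996 -0.36559679 -4.50633109] [-0.15138684  0.00873401 -0.02534219] 0.013661288598156318 [-15.32871527  13.18722071  50.44224632  93.12102874 -10.36038979
  78.53222865  29.78649467]
```

View pics/c.png

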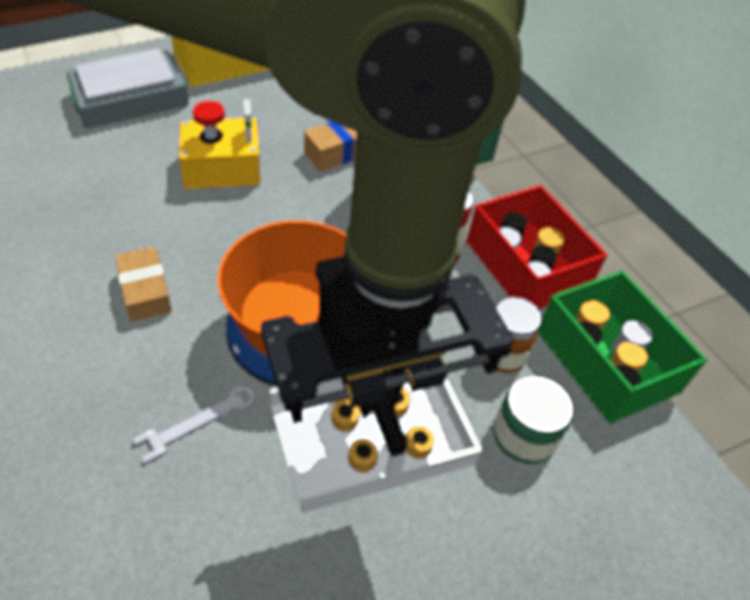

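The tray is level and lifted, and all four bushings still stand in it. Next I move it over the bowl.

Emit:
send_rows(
  plan=[
    [0, 5, 1, 0, 0, 0, 0],
    [0, 13, 3, 0, 0, 0, 0],
    [0, 22, 5, 0, 0, 0, 0],
    [0, 30, 6, 0, 0, 0, 0],
    [0, 32, 7, 0, 0, 0, 0],
    [0, 32, 7, 0, 0, 0, 0],
    [0, 32, 7, 0, 0, 0, 0],
    [0, 32, 7, 0, 0, 0, 0],
    [0, 28, 6, 0, 0, 0, 0],
    [0, 20, 5, 0, 0, 0, 0],
    [0, 13, 3, 0, 0, 0, 0],
    [0, 6, 1, 0, 0, 0, 0],
  ],
)

```text
time_s: 8.75
tool_pos: [0.5942, -0.0362, 0.235]
tool_rot: [-179.9, 0.0, 83.5]
force: [-0.8, 0.1, -3.6]
grip_width: 0.0136
```

Emit:
send_rows(
  plan=[
    [0, 0, 0, 0, -0.03, 0, 0],
    [0, 0, 0, 0, -0.05, 0, 0],
    [0, 0, 0, 0, -0.07, 0, 0],
    [0, 0, 0, 0, -0.07, 0, 0],
    [0, 0, 0, 0, -0.07, 0, 0],
    [0, 0, 0, 0, -0.05, 0, 0],
  ],
)

```text
time_s: 9.35
tool_pos: [0.5925, -0.0399, 0.2349]
tool_rot: [160.5, -0.0, 83.2]
force: [-0.2, -1.1, -5.4]
grip_width: 0.0135
```

Run:
```python
from h import *
from scipy.spatial.transform import Rotation as R
o=env.get_obs();r=R.from_euler('xyz',o['tool_rot'],degrees=True)
# tray frame in tool: tray x=tool y, tray y=tool x, tray z=-tool z; underside centre 55.3mm along tool z
lip=r.apply([0,-.085,.0513])+o['tool_pos'];end=r.apply([0,.085,.0553])+o['tool_pos']
print(np.round(o['tool_pos'],3),o['tool_rot'],'lip',lip,'end',end,o['qpos'],o['force'],o['grip_width'])
```

```text
[ 0.593 -0.04   0.235] [ 1.60504950e+02 -2.67950466e-02  8.31776864e+01] lip [ 0.52995684 -0.03236916  0.1581938 ] end [ 0.6903986  -0.051589    0.21115643] [-41.26906229  -5.79163402  39.10726324 109.4140672    7.79558002
  55.96305469 -11.79169376] [-0.20943708 -1.05135544 -5.38811845] 0.013539148096653545
```

Emit:
send_rows(
  plan=[
    [0, 0, 0, 0, -0.05, 0, 0],
    [0, 0, 0, 0, -0.08, 0, 0],
    [0, 0, 0, 0, -0.08, 0, 0],
    [0, 0, 0, 0, -0.05, 0, 0],
  ],
)

```text
time_s: 9.75
tool_pos: [0.5921, -0.0398, 0.2343]
tool_rot: [145.6, -0.0, 83.2]
force: [1.4, 0.2, -4.7]
grip_width: 0.0138
```

Run:
```python
from h import *
from scipy.spatial.transform import Rotation as R
o=env.get_obs();r=R.from_euler('xyz',o['tool_rot'],degrees=True)
lip=r.apply([0,-.085,.0513])+o['tool_pos']
print(np.round(o['tool_pos'],3),o['tool_rot'],'lip',lip,o['qpos'],o['force'],o['grip_width'])
im=env.read_camera('side');
cv2.imwrite('pics/d.png',cv2.resize(im[60:380,150:550,::-1],(750,600),interpolation=cv2.INTER_CUBIC))
```

```text
[ 0.592 -0.04   0.234] [ 1.45646707e+02 -3.96040918e-02  8.31758433e+01] lip [ 0.55116886 -0.03487053  0.14394278] [-36.13157303 -16.23302366  29.68228064 122.38405011  23.16029918
  39.74138404 -25.55314921] [ 1.40410486  0.19633829 -4.69534581] 0.0137537949781462
```

View pics/d.png

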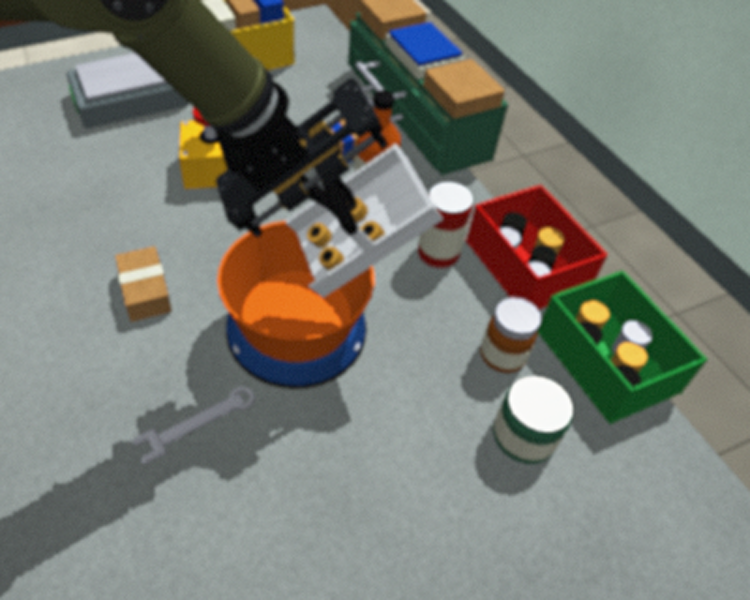

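Emit:
send_rows(
  plan=[
    [0, 0, 0, 0, 0, 0, 0],
    [0, 0, 0, 0, 0, 0, 0],
    [0, 0, 2, 1, 0, 0, 0],
    [0, 0, 4, 3, 0, 0, 0],
    [0, 0, 5, 3, 0, 0, 0],
    [0, 0, 4, 3, 0, 0, 0],
    [0, 0, 2, 1, 0, 0, 0],
  ],
)

```text
time_s: 10.5
tool_pos: [0.6148, -0.0402, 0.2361]
tool_rot: [145.6, 0.0, 83.4]
force: [0.6, -0.4, -2.1]
grip_width: 0.0133
```

Run:
```python
from h import *
o=env.get_obs()
print(o['tool_pos'],o['tool_rot'],o['qpos'],o['force'],o['grip_width'])
```

```text
[ 0.61483753 -0.04016827  0.23606183] [1.45627216e+02 2.95478196e-02 8.33512805e+01] [-37.24652033 -12.9688174   31.83053697 119.82578022  20.74413805
  38.72613514 -23.14021474] [ 0.56804121 -0.35929676 -2.06061593] 0.013268951607143944
```

The load dropped from about 5 N to 2 N, so I'll tilt slightly more and look from both cameras.

Emit:
send_rows(
  plan=[
    [0, 0, 0, 0, -0.05, 0, 0],
    [0, 0, 0, 0, -0.06, 0, 0],
    [0, 0, 0, 0, 0, 0, 0],
    [0, 0, 0, 0, 0, 0, 0],
    [0, 0, 0, 0, 0, 0, 0],
  ],
)

```text
time_s: 11.0
tool_pos: [0.6148, -0.0403, 0.2369]
tool_rot: [139.3, -0.0, 83.3]
force: [0.0, 0.7, -1.9]
grip_width: 0.0136
```

Run:
```python
from h import *
o=env.get_obs()
print(o['tool_pos'],o['tool_rot'],o['qpos'],o['force'],o['grip_width'])
a=env.read_camera('side')[120:370,200:400,::-1];b=env.read_camera('top')[120:320,240:400,::-1]
f=lambda i,w:cv2.resize(i,(w,500),interpolation=cv2.INTER_CUBIC)
cv2.imwrite('pics/e.png',np.hstack([f(a,400),f(b,400)]))
```

```text
[ 0.61478974 -0.04033982  0.23688527] [ 1.39302817e+02 -2.17503467e-02  8.33282247e+01] [-32.51903673 -15.70033368  26.49297385 125.08827986  27.9092103
  31.27303634 -30.15297695] [ 0.01875554  0.66723588 -1.89541465] 0.013645699371359649
```

View pics/e.png

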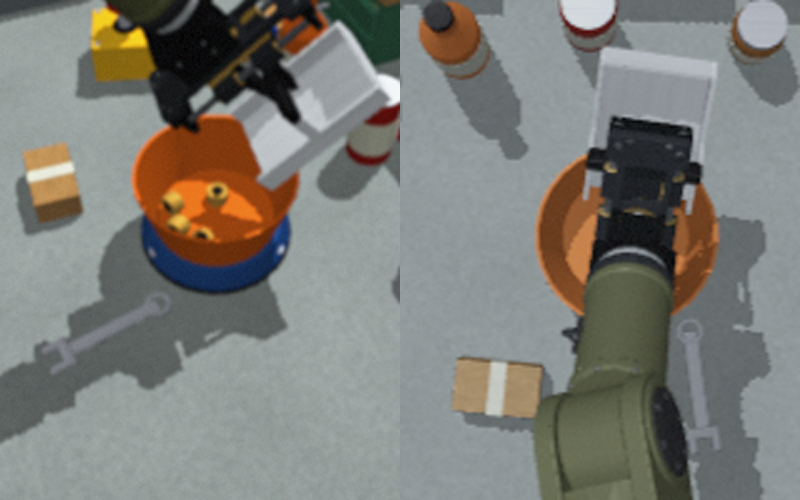

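All four bushings lie in the bowl (left half, around (170–215,190–235)) and the tray is empty. I'll level it and carry it back to its old spot.

Emit:
send_rows(
  plan=[
    [0, 0, 0, 0, 0.06, 0, 0],
    [0, 0, 0, 0, 0.1, 0, 0],
    [0, 0, 0, 0, 0.11, 0, 0],
    [0, 0, 0, 0, 0.11, 0, 0],
    [0, 0, 0, 0, 0.11, 0, 0],
    [0, 0, 0, 0, 0.11, 0, 0],
    [0, 0, 0, 0, 0.08, 0, 0],
    [0, 0, 0, 0, 0.03, 0, 0],
    [0, 0, 0, 0, 0, 0, 0],
    [0, 0, 0, 0, 0, 0, 0],
  ],
)

```text
time_s: 12.1
tool_pos: [0.6147, -0.0401, 0.2361]
tool_rot: [179.9, 0.0, 83.4]
force: [-0.3, 0.2, -3.1]
grip_width: 0.0134
```

Emit:
send_rows(
  plan=[
    [0, -5, -2, 0, 0, 0, 0],
    [0, -15, -4, 0, 0, 0, 0],
    [0, -25, -8, 0, 0, 0, 0],
    [0, -35, -10, 0, 0, 0, 0],
    [0, -35, -10, 0, 0, 0, 0],
    [0, -35, -10, 0, 0, 0, 0],
    [0, -35, -10, 0, 0, 0, 0],
    [0, -30, -10, 0, 0, 0, 0],
    [0, -25, -8, 0, 0, 0, 0],
    [0, -15, -4, 0, 0, 0, 0],
    [0, -10, -3, 0, 0, 0, 0],
    [0, 0, 0, 0, 0, 0, 0],
  ],
)

```text
time_s: 13.3
tool_pos: [0.5032, -0.2964, 0.2365]
tool_rot: [179.9, 0.0, 83.1]
force: [0.1, -0.1, -1.3]
grip_width: 0.0136
```

Emit:
send_rows(
  plan=[
    [0, 0, 0, 10, 0, 0, 0],
    [0, 0, 0, 25, 0, 0, 0],
    [0, 0, 0, 30, 0, 0, 0],
    [0, 0, 0, 35, 0, 0, 0],
    [0, 0, 0, 30, 0, 0, 0],
    [0, 0, 0, 20, 0, 0, 0],
    [0, 0, 0, 12, 0, 0, 0],
    [0, 0, 0, 8, 0, 0, 0],
    [0, 0, 0, 0, 0, 0, 0],
    [0, 0, 0, 0, 0, 0, 0],
  ],
)

```text
time_s: 14.3
tool_pos: [0.5058, -0.2943, 0.0669]
tool_rot: [179.9, 0.0, 83.4]
force: [0.8, -1.2, -2.7]
grip_width: 0.0132
```

Emit:
send_rows(
  plan=[
    [0, 0, 0, 4, 0, 0, 0],
    [0, 0, 0, 3, 0, 0, 0],
    [0, 0, 0, 2, 0, 0, 0],
    [0, 0, 0, 2, 0, 0, 0],
    [0, 0, 0, 0, 0, 0, 0],
    [0, 0, 0, 0, 0, 0, 0],
  ],
)

```text
time_s: 14.9
tool_pos: [0.5051, -0.2942, 0.0556]
tool_rot: [180.0, -0.0, 83.4]
force: [-2.1, 2.4, 4.6]
grip_width: 0.0134
```

Emit:
send_rows(
  plan=[
    [18, 0, 0, 0, 0, 0, 0],
    [25, 0, 0, 0, 0, 0, 0],
    [35, 0, 0, 0, 0, 0, 0],
    [50, 0, 0, 0, 0, 0, 0],
    [60, 0, 0, 0, 0, 0, 0],
    [60, 0, 0, 0, 0, 0, 0],
  ],
)

```text
time_s: 15.5
tool_pos: [0.505, -0.2942, 0.055]
tool_rot: [180.0, 0.0, 83.4]
force: [-0.0, -0.3, 0.3]
grip_width: 0.0495
```

Emit:
send_rows(
  plan=[
    [60, 0, 0, -10, 0, 0, 0],
    [60, 0, 0, -30, 0, 0, 0],
    [60, 0, 0, -40, 0, 0, 0],
    [60, 0, 0, -45, 0, 0, 0],
    [60, 0, 0, -45, 0, 0, 0],
    [60, 0, 0, -25, 0, 0, 0],
    [0, 0, 0, 0, 0, 0, 0],
  ],
)

```text
time_s: 16.2
tool_pos: [0.5068, -0.2959, 0.2552]
tool_rot: [179.5, 0.1, 83.3]
force: [0.3, -0.6, 0.4]
grip_width: 0.0565
```

Emit:
send_rows(
  plan=[
    [0, 20, -1, 0, 0, 0, 0],
    [0, 40, -3, 0, 0, 0, 0],
    [0, 45, -3, 0, 0, 0, 0],
    [0, 45, -3, 0, 0, 0, 0],
    [0, 45, -3, 0, 0, 0, 0],
    [0, 45, -3, 0, 0, 0, 0],
    [0, 45, -3, 0, 0, 0, 0],
    [0, 45, -3, 0, 0, 0, 0],
    [0, 45, -3, 0, 0, 0, 0],
    [0, 45, -3, 0, 0, 0, 0],
    [0, 45, -3, 0, 0, 0, 0],
    [0, 45, -3, 0, 0, 0, 0],
  ],
)

```text
time_s: 17.4
tool_pos: [0.5297, 0.2178, 0.2495]
tool_rot: [-180.0, 0.0, 83.3]
force: [1.1, -0.5, 0.5]
grip_width: 0.0005
```

Emit:
send_rows(
  plan=[
    [0, 45, -3, 0, 0, 0, 0],
    [0, 40, -3, 0, 0, 0, 0],
    [0, 25, -2, 0, 0, 0, 0],
    [0, 11, -1, 0, 0, 0, 0],
    [0, 0, 0, 20, 0, 0, 0],
    [0, 0, 0, 30, 0, 0, 0],
    [0, 0, 0, 30, 0, 0, 0],
    [0, 0, 0, 20, 0, 0, 0],
    [0, 0, 0, 0, 0, 0, 0],
    [0, 0, 0, 0, 0, 0, 0],
  ],
)

```text
time_s: 18.4
tool_pos: [0.5357, 0.3364, 0.1504]
tool_rot: [180.0, 0.0, 83.3]
force: [-0.2, 0.1, 0.6]
grip_width: 0.0001
```

Run:
```python
from h import *
o=env.get_obs()
print(o['tool_pos'],o['tool_rot'],o['qpos'],o['force'],o['grip_width'])
s=env.read_camera('side')[:,:,::-1];t=env.read_camera('top')[:,:,::-1]
for n,q in(('side','knob_top'),('side','tray'),('top','tray')): print(n,q,[(round(r['confidence'],2),[int(v) for v in r['rect']]) for r in env.regions_of(n,q)][:2])
f=lambda i:cv2.resize(i,(400,300),interpolation=cv2.INTER_CUBIC)
cv2.imwrite('pics/f.png',np.hstack([np.vstack([f(s[80:170,200:320]),f(s[250:400,250:450])]),np.vstack([f(t[150:255,150:290]),f(t[180:285,350:490])])]))
```

```text
[0.53565554 0.33637581 0.15044671] [1.79997143e+02 3.57422603e-02 8.32724894e+01] [-54.59197605  19.59270685  24.91629552  91.97110535  -8.5947767
  70.3637213  -34.77325222] [-0.21996153  0.13324187  0.59561791] 9.349176753588036e-05
side knob_top [(0.77, [252, 118, 268, 134]), (0.54, [297, 236, 303, 237])]
side tray [(0.8, [295, 291, 389, 364])]
top tray [(0.79, [393, 201, 445, 260])]
```

View pics/f.png

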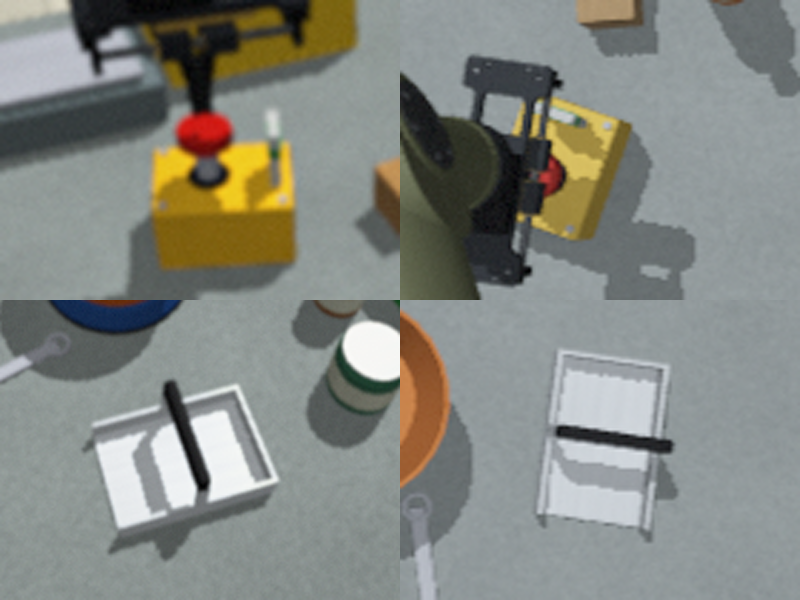

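The tray is upright, empty and released in its old place. The closed fingers are over the knob's centre. Next I press.

Emit:
send_rows(
  plan=[
    [0, 0, 0, 12, 0, 0, 0],
    [0, 0, 0, 8, 0, 0, 0],
    [0, 0, 0, 4, 0, 0, 0],
    [0, 0, 0, 4, 0, 0, 0],
    [0, 0, 0, 4, 0, 0, 0],
    [0, 0, 0, 4, 0, 0, 0],
    [0, 0, 0, 2, 0, 0, 0],
    [0, 0, 0, 0, 0, 0, 0],
    [0, 0, 0, 0, 0, 0, 0],
  ],
)

```text
time_s: 19.55
tool_pos: [0.5349, 0.3373, 0.1126]
tool_rot: [-179.9, 0.0, 83.4]
force: [-3.8, -1.7, 6.8]
grip_width: 0.0004
```

Emit:
send_rows(
  plan=[
    [0, 0, 0, 2, 0, 0, 0],
    [0, 0, 0, 2, 0, 0, 0],
    [0, 0, 0, 1.5, 0, 0, 0],
    [0, 0, 0, 0, 0, 0, 0],
    [0, 0, 0, 0, 0, 0, 0],
    [0, 0, 0, 0, 0, 0, 0],
  ],
)

```text
time_s: 20.15
tool_pos: [0.535, 0.3374, 0.1075]
tool_rot: [-180.0, -0.0, 83.4]
force: [-4.1, -2.7, 7.5]
grip_width: 0.001
```

Run:
```python
from h import *
P=[];F=[]
for i in range(6):
    s=env.read_camera('side')[:,:,::-1];o=env.get_obs();P.append(o['tool_pos']);F.append(o['force'])
print(np.mean(P,0),np.mean(F,0),np.std(F,0),o['grip_width'])
# expected image rows: post top/band vs knob
kn=np.array([.5365,.336,0]);po=np.array([.5995,.3255,0])
f=lambda i:cv2.resize(i,(800,600),interpolation=cv2.INTER_CUBIC)
cv2.imwrite('pics/g.png',f(s[95:170,220:320]))
print('knob front edge pred',[proj('side',kn+[0,0,z]) for z in(.107,.112,.102)],'band',[proj('side',po+[0,0,z]) for z in(.102,.112,.126)])
```

```text
[0.53499134 0.33741028 0.10749744] [-4.39691389 -2.03546184  7.77716993] [0.41105951 0.39674968 0.48468236] 0.0006819736565614667
knob front edge pred [(np.float64(261.7509381465583), np.float64(124.15006173075687)), (np.float64(261.5955577688237), np.float64(122.7915185621829)), (np.float64(261.9052845469734), np.float64(125.4995644860925))] band [(np.float64(282.67767639288877), np.float64(122.73345636960156)), (np.float64(282.50871139802734), np.float64(120.03255324637409)), (np.float64(282.2683576751136), np.float64(116.19050228528668))]
```

View pics/g.png

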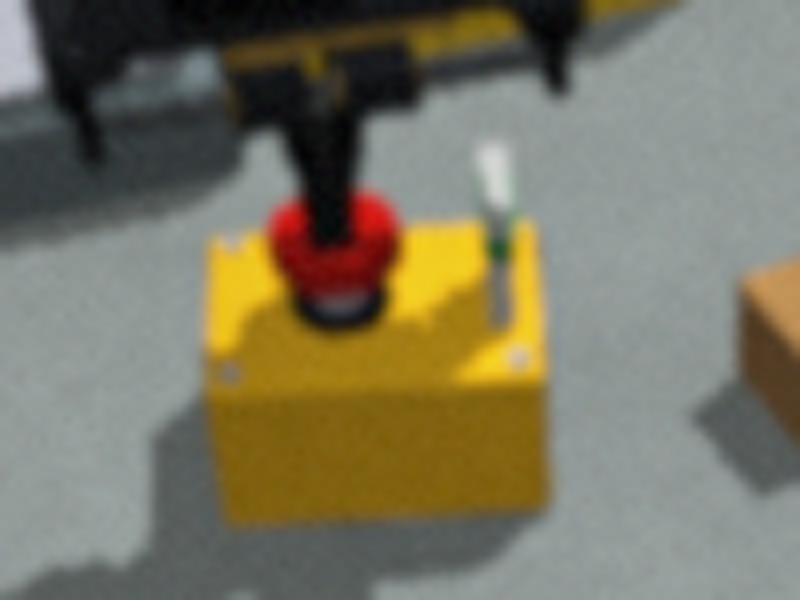

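Emit:
send_rows(
  plan=[
    [0, 0, 0, 0.8, 0, 0, 0],
    [0, 0, 0, 0, 0, 0, 0],
    [0, 0, 0, 0, 0, 0, 0],
    [0, 0, 0, 0, 0, 0, 0],
    [0, 0, 0, 0, 0, 0, 0],
  ],
)

```text
time_s: 20.95
tool_pos: [0.535, 0.3374, 0.1067]
tool_rot: [-180.0, -0.0, 83.4]
force: [-4.4, -2.1, 8.3]
grip_width: 0.0004
```

Run:
```python
from h import *
P=[];F=[]
for i in range(10):
    s=env.read_camera('side');o=env.get_obs();P.append(o['tool_pos']);F.append(o['force'])
print(np.mean(P,0),np.mean(F,0),o['time_s'])
if .105<np.mean(P,0)[2]<.109: print(env.sign_off())
```

```text
[0.53499068 0.33741593 0.10675099] [-4.37996408 -2.40640489  7.80959409] 21.45
the job is handed in; nothing more can be done
None
```

I poured all four bushings into the orange bowl, stood the empty tray upright back in its old spot and let go. I then pressed the red knob to the green band and handed the job in at about 21.5 s, still holding it. No verdict was reported.

**Bushings:** the side picture taken just after pouring shows all four in the bowl and the tray empty. I never saw anything fall outside it.

**Tray:** both cameras show it upright and released.

**Other items:** I moved nothing else on purpose, but I did not re-measure the other items' positions at the end.

**Knob:** the fingertip height averaged 106.8 mm, which is 18.2 mm of travel against the 18 mm asked.
- The measured upward force was 7.8 N, a little under the 8.4 N expected at that depth. By force alone that would be roughly 16 mm.
- There was also an unexplained sideways force of about 5 N.
- The last picture, taken 0.8 mm before the final press, showed the knob pressed near band height, but it was too coarse to settle the last millimetre or two.

**Pour angle:** the tray reached about 41° rather than 45°, because joint 2 was close to its limit. The bushings had already slid out by then.

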